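# Set out the pinch bowls and the spice jar at the pizza oven

## Task

Set the counter for pizza: take the stack of three pinch bowls apart and stand each one upright in the well of the wooden saucer of its own size, and lift the smoked glass jar up clear of the rack's front rail and stand it inside the square steel tray. It is ceramic and glass, so set everything down, never drop it. Leave the spice tin where it is.

Things in the scene. Friction and masses are not known exactly. Their poses are not given: they have to be found in the camera images.
- bowl_small: smallest of three white ceramic pinch bowls, round, 42 mm across, 36 mm high, wall 4.5 mm, outside upright from 17 mm height to the rim; foot 26 mm across; inner floor 17 mm above the underside. Origin: centre of its underside, z up. Starts on top of the stack, foot on the middle bowl's inner floor, rim 17 mm above the middle bowl's rim.
- bowl_mid: middle of three white ceramic pinch bowls, round, 56 mm across, 36 mm high, wall 4.5 mm, outside upright from 17 mm height to the rim; foot 36 mm across; inner floor 17 mm above the underside. Origin: centre of its underside, z up. Starts in the stack, foot on the largest bowl's inner floor, rim 17 mm above the largest bowl's rim.
- bowl_large: largest of three white ceramic pinch bowls, round, 70 mm across, 36 mm high, wall 4.5 mm, outside upright from 17 mm height to the rim; foot 48 mm across; inner floor 17 mm above the underside. Origin: centre of its underside, z up. It starts on the counter as the bottom of the stack.
- saucer_small: smallest of three round dark wooden saucers, fixed to the counter, 66 mm across, 11 mm high, with a round well 42 mm across whose floor is 6 mm above the counter. It belongs to the smallest bowl. Origin: centre of its underside, on the counter.
- saucer_mid: middle of three round dark wooden saucers, fixed to the counter, 80 mm across, 11 mm high, with a round well 56 mm across whose floor is 6 mm above the counter. It belongs to the middle bowl. Origin: centre of its underside, on the counter.
- saucer_large: largest of three round dark wooden saucers, fixed to the counter, 94 mm across, 11 mm high, with a round well 70 mm across whose floor is 6 mm above the counter. It belongs to the largest bowl. Origin: centre of its underside, on the counter.
- jar: smoked, near black glass jar with wire latch; body 60 mm across up to 58 mm height, lid 58 mm across above 67 mm, 84 mm high in all. Origin: centre of its underside, z up; the latch stands 36 mm out on its -x side, the wire hinge 34 mm on +x, so take it across its y axis. Starts on the rack behind the rail, latch towards the robot, beside the tin (centres 88 to 112 mm apart, either side).
- tray: square stainless drip tray for the jar, fixed to the counter, 96 mm outside, 80 mm inside, rim 12 mm high, floor 8 mm above the counter. Origin: centre of its underside; x, y along its sides.
- rack: wooden spice rack, fixed to the counter, 110 mm deep (x) by 280 mm wide (y); its board is 50 mm above the counter; a steel rod along the front edge is the retaining rail, its top 30 mm above the board; end panels 86 mm high, back slat 83 mm. Origin: centre of its underside; -x is the front, towards the robot.
- tin: bystander: round metal spice tin with dark lid, 45 mm across, 56 mm high, on the rack beside the jar. Origin: centre of its underside.
Not all that is in view belongs to the job. What is shaped like the bowl_large but green is not meant. Leave any pink look-alike of the saucer_large alone.

How it is judged (in metres and radians):
On the way:
1. the jar is lifted above the rail's top while still over the rack (z of jar in the frame of rack above 0.08 m and horizontal distance between jar and rack below 0.11 m), for 0.05 s.
At the end, for the whole second after the job is handed in: The smallest, middle and largest bowl each stand upright on the floor of the well of the saucer of the same rank (centres within 12 mm), the jar stands upright on the floor of the tray (centres within 16 mm); all four released and at rest (horizontal distance between bowl_small and saucer_small below 0.012 m and z of bowl_small in the frame of saucer_small between 0.0025 and 0.0095 m and angle between each of bowl_small, bowl_mid, bowl_large, jar's own z axis and vertical below 0.1 rad and linear speed of each of bowl_small, bowl_mid, bowl_large, jar below 0.02 m/s and angular speed of each of bowl_small, bowl_mid, bowl_large, jar below 0.2 rad/s and horizontal distance between bowl_mid and saucer_mid below 0.012 m and z of bowl_mid in the frame of saucer_mid between 0.0025 and 0.0095 m and horizontal distance between bowl_large and saucer_large below 0.012 m and z of bowl_large in the frame of saucer_large between 0.0025 and 0.0095 m and horizontal distance between jar and tray below 0.016 m and z of jar in the frame of tray between 0.0045 and 0.0115 m); the robot touches nothing.
It fails at once if a bowl or the jar is dropped (falls free of the fingers at more than 0.75 m/s, a fall of about 30 mm) ((linear speed of bowl_small above 0.75 m/s and contact force between the fingers and bowl_small below 0.05 N) or (linear speed of bowl_mid above 0.75 m/s and contact force between the fingers and bowl_mid below 0.05 N) or (linear speed of bowl_large above 0.75 m/s and contact force between the fingers and bowl_large below 0.05 N) or (linear speed of jar above 0.75 m/s and contact force between the fingers and jar below 0.05 N)).
It fails at once if the spice tin is moved by more than 25 mm (distance of tin from where it was at the start of the episode above 0.025 m).
It also fails if it takes over 128 s, if anything falls off the work surface, if the arm or the gripper's body presses on something with over 40 N, if the wrist force passes 120 N, or if a joint passes its speed limit or range.

## Robot

A 6-joint arm with a two-finger parallel gripper is mounted at the origin on the work surface. World frame = base frame: x ahead of the robot, y to its left, z up, the work surface at z = 0. Lengths are in m, angles in degrees, forces in N, time in s.
With the tool pointing down it reaches from about 0.325 to 0.775 m from the base axis. Payload 5.5 kg.
Tool frame: the origin (TCP) lies at the centre of the arm's flange, where the gripper is bolted on; the fingertips stand 182 mm ahead of it and the grasp point (between the pads) lies 163 mm ahead of it; z points along the fingers, y is the line along which they close (so a half turn about z gives the same grasp; the last joint's range is limited). The gripper opens to 88 mm and grips with 3 to 60 N. Pads are 20 mm wide; open, the fingers measure 115 mm over their backs; the gripper's body (75 mm by 178 mm) begins 61 mm behind the grasp point.
Start: joints at [60.808, 5.22, 70.514, -0, 104.267, -3.249], TCP at [0.262, 0.54, 0.405] pointing down, gripper open.
Joint ranges: [-164.24, 164.24], [-49.07, 125.15], [9.68, 141.18], [-86.29, 266.29], [3.28, 154.24], [-151.56, 151.56]. Speed limits (degrees/s): [147.25, 147.25, 172.46, 180, 180, 180].

## Interface

Orientations are given as [roll, pitch, yaw] about the fixed x, y, z axes, in that order (R = Rz(yaw) Ry(pitch) Rx(roll)).
In Python, from station import r gives the robot as it stands. The module is installed in compiled form; this text tells all that it offers. Calls block until the motion is done:
- r.reach(position, orientation): joint-space move of the TCP to a pose.
- r.servo_line(position, rotation=None, speed=0.15): straight line of the TCP; rotation=None keeps the orientation; speed is the mean speed in m/s.
- r.move_joints(angles): joint-space move.
- r.let_go() and r.grab(squeeze=None): open the fingers fully, or close them until they stop; squeeze is the grip in N (None keeps the last).
- r.wait(seconds).
- r.inverse_kinematics(position, orientation): joint angles nearest the present ones, or None.
- r.sense(): the state.
- r.snapshot(name): name is "side" or "top"; returns a dict with "frame" (420x560x3 uint8, red, green, blue), "fx", "fy", "cx", "cy" (pixels), "R" (3x3) and "t" (3): a world point X has camera coordinates R X + t. Camera axes: x right, y down, z forward; pixel columns grow to the right and rows downward; lengths in m; the calibration is good to about 2 mm. A picture is of the moment at which its call begins. There is no depth.
A pose or a line that the arm cannot do raises r.IKError and nothing moves.
- r.hand_in(): hands the job in; it is judged then, once.
The state is a dict: "clock": time; "joints": joint angles; "joint_vel": joint speeds; "joint_torque": joint torques, N m; "tcp_pos": TCP position; "orientation": TCP orientation; "contact_force": force on the tool from outside, world axes, zero at the start; "torque": the same for the moment, N m; "opening": finger opening in m; "gripper_force": force on a finger pad.
Only numpy, scipy, OpenCV 4.12 (cv2) and the standard library are available. Lean on these libraries where they do the work, as an engineer would, in place of code of your own. Each camera call takes 0.05 s, during which the arm holds its last target. There are 200 camera calls.

## Working session

There is one attempt and no reset: what is moved stays moved. The work goes in short steps, each a Python script; the robot and the scene stay as the last script left them, time stands still between calls to the robot, and variables do not carry over. Pictures are saved under pics/ and viewed, at most 14 in all, crops included, and the job is handed in when it is done.

```bash
mkdir -p pics; python3 - <<'E'
from station import r
import cv2, json, numpy as np
for n in ("top","side"):
    s=r.snapshot(n); cv2.imwrite(f"pics/{n}0.png",s["frame"][:,:,::-1])
    print(n,s["fx"],s["fy"],s["cx"],s["cy"],np.round(s["R"],4).tolist(),np.round(s["t"],4).tolist(), (-np.array(s["R"]).T@s["t"]).round(3))
print(r.sense())
E
```

```text
top 438.2097758689601 438.2097758689601 280.1280828722504 199.8155438323891 [[-0.0019, -0.9997, 0.0259], [-0.9852, -0.0026, -0.1715], [0.1715, -0.0258, -0.9849]] [-0.021, 0.506, 0.9666] [0.333 0.005 1.039]
side 443.13606184023956 443.13606184023956 270.2441183451307 215.1183532730572 [[0.764, -0.6453, 0.0011], [-0.3854, -0.4576, -0.8012], [0.5175, 0.6117, -0.5983]] [-0.4004, 0.2368, 1.0372] [-0.14  -0.784  0.811]
{'clock': 0.1, 'joints': array([ 6.08078330e+01,  5.25803510e+00,  7.05737935e+01, -7.02732269e-04,
        1.04268087e+02, -3.24963770e+00]), 'joint_vel': array([ 0.02686093, -0.02912346,  0.00635219, -0.0632012 ,  0.06020584,
       -0.02652951]), 'joint_torque': array([ 2.00128612e-03, -4.47857988e+01, -4.07569957e+01,  6.98549557e-02,
        2.85212992e-02, -1.12791747e-04]), 'tcp_pos': array([0.26251708, 0.53957498, 0.40363932]), 'orientation': array([-1.79900207e+02, -4.98358478e-03,  1.54057294e+02]), 'contact_force': array([-0.50450031, -0.61143824,  0.71757154]), 'torque': array([-0.03613879,  0.01874616, -0.0240281 ]), 'gripper_force': 0.0, 'opening': 0.08777373138165571}
```

View pics/top0.png

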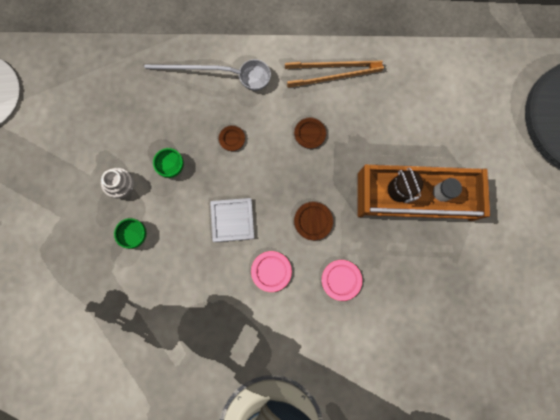

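View pics/side0.png

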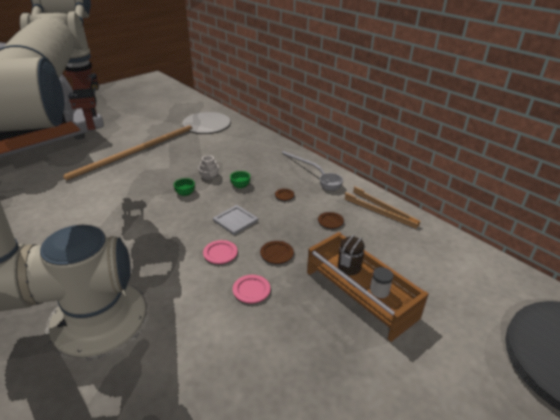

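The top view shows the stack at (116,183), with green decoys at (168,163) and (130,234). The brown saucers are at (232,138) small, (310,133) mid and (314,221) large, and the tray is at (232,220). On the rack, the jar is at (406,186) and the tin at (449,190). I'll zoom in on both ends.

```bash
python3 - <<'E'
import cv2, numpy as np
t=cv2.imread("pics/top0.png"); s=cv2.imread("pics/side0.png")
z=lambda im,a,b,c,d,w,h: cv2.resize(im[b:d,a:c],(w,h),interpolation=cv2.INTER_CUBIC)
A=z(t,80,140,200,260,400,400);B=z(t,350,150,500,230,400,213)
C=z(s,160,140,270,215,400,273);D=z(s,300,225,430,335,400,338)
out=np.zeros((600,800,3),np.uint8)
out[:300,:400]=cv2.resize(A,(400,300)) ;out[300:513,:400]=B;out[:262,400:]=C[:262];out[262:,400:]=D
cv2.imwrite("pics/crop.png",out)
hsv=cv2.cvtColor(t,cv2.COLOR_BGR2HSV)
for p in [(232,138),(310,133),(314,221),(225,215),(116,172),(108,190),(370,195),(406,175),(449,187),(380,211),(168,163)]: print(p,hsv[p[1],p[0]])
hs=cv2.cvtColor(s,cv2.COLOR_BGR2HSV)
for p in [(285,195),(331,220),(277,252),(235,220),(209,162),(350,262),(382,277),(365,300)]: print(p,hs[p[1],p[0]])
E
```

```text
(232, 138) [ 11 190  90]
(310, 133) [ 11 188  91]
(314, 221) [ 11 190  86]
(225, 215) [138   6 204]
(116, 172) [ 19  13 209]
(108, 190) [ 13  22 184]
(370, 195) [ 13 191 103]
(406, 175) [ 13 105  46]
(449, 187) [90  4 71]
(380, 211) [  5  22 129]
(168, 163) [ 66 222 155]
(285, 195) [ 13 159  85]
(331, 220) [ 12 154  83]
(277, 252) [ 10 154  81]
(235, 220) [150   5 155]
(209, 162) [ 13  20 114]
(350, 262) [12 22 57]
(382, 277) [ 0  0 69]
(365, 300) [ 14 155  97]
```

View pics/crop.png

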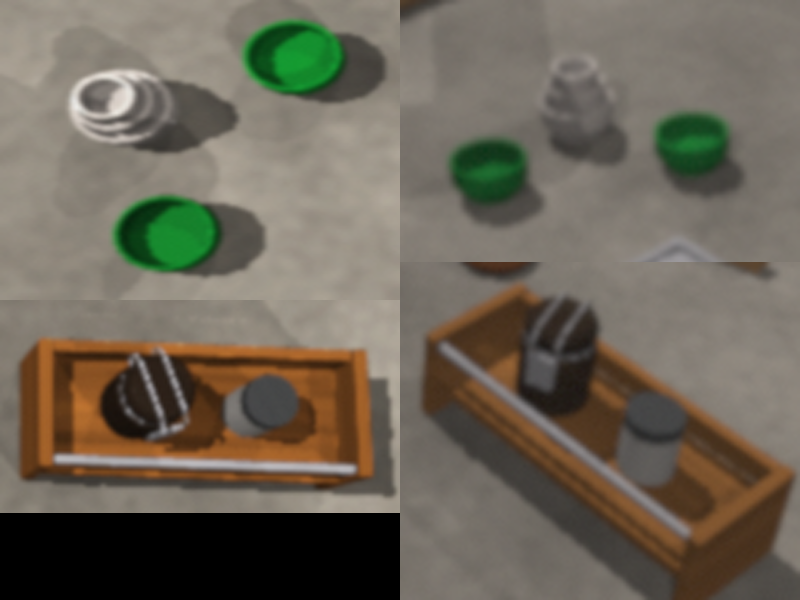

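The crop shows the white stack leaning outward in perspective, with the small bowl on top. The jar's latch faces the robot, and its wires are turned about 14° in the top view. The jar is to the left of the tin, near the left end panel. Next I'll locate everything numerically.

```bash
cat > vis.py <<'E'
import cv2, numpy as np
from scipy.optimize import least_squares
def cast(s,px,z):
    px=np.asarray(px,float).reshape(-1,2); R=np.array(s["R"]); c=-R.T@np.array(s["t"])
    d=np.c_[(px[:,0]-s["cx"])/s["fx"],(px[:,1]-s["cy"])/s["fy"],np.ones(len(px))]@R
    return (c+d*((z-c[2])/d[:,2])[:,None])[:,:2]
def proj(s,X):
    p=np.atleast_2d(X)@np.array(s["R"]).T+np.array(s["t"])
    return p[:,:2]/p[:,2:]*[s["fx"],s["fy"]]+[s["cx"],s["cy"]]
def blobs(mask,amin=60):
    k,_=cv2.findContours(mask.astype(np.uint8),cv2.RETR_EXTERNAL,cv2.CHAIN_APPROX_NONE)
    return [c for c in k if cv2.contourArea(c)>amin]
def circ(P,rad=None):
    f=(lambda v:np.hypot(*(P-v[:2]).T)-(rad or v[2]))
    x0=list(P.mean(0))+([] if rad else [.04])
    q=least_squares(f,x0,loss="soft_l1",f_scale=.001); return q.x,np.abs(f(q.x)).mean()
E
python3 - <<'E'
from vis import *; from station import r
import pickle
S={n:r.snapshot(n) for n in("top","side")}; pickle.dump(S,open("s0.pkl","wb"))
for n,s in S.items():
    h=cv2.cvtColor(s["frame"],cv2.COLOR_RGB2HSV); H,Sa,V=[h[...,i].astype(int) for i in range(3)]
    m=(Sa>100)&(H<25)&(V>30)
    print(n)
    for c in blobs(m,100):
        p=cast(s,cv2.convexHull(c),.0055); (v,e)=circ(p)
        if .02<v[2]<.06: print(" brown",v.round(4),e.round(4),c.mean((0,1)).round())
    if n=="top":
        sub=np.zeros_like(m);sub[190:250,200:262]=1
        g=(V>165)&(Sa<20)&sub
        for c in blobs(g): 
            P=cast(s,cv2.convexHull(c),.010); print(" tray",cv2.minAreaRect((P*1000).astype(np.float32)))
        sub[:]=0;sub[160:205,95:140]=1
        print("counter V",np.median(V[170:200,60:90]),np.median(Sa[170:200,60:90]))
        for y in range(166,202,2): print(y,V[y,98:134:2])
        for y in range(166,206,2): print(y,V[y,386:426:2])
        # wood rack
        big=max(blobs(m,100),key=cv2.contourArea); P=cast(s,cv2.convexHull(big),.086); print(" rack",cv2.minAreaRect((P*1000).astype(np.float32)))
        bb=((V<85)&(Sa<40)); bb[:,:430]=0; bb[:,470:]=0; bb[:170]=0;bb[210:]=0
        for c in blobs(bb): print(" tinlid",circ(cast(s,cv2.convexHull(c),.106)),c.mean((0,1)))
E
```

```text
top
 brown [ 0.4628 -0.1007  0.0462] 0.0003 [313. 221.]
 brown [0.666  0.0971 0.032 ] 0.0003 [231. 138.]
 brown [ 0.6809 -0.0955  0.0392] 0.0002 [310. 133.]
 tray ((465.57427978515625, 93.47984313964844), (95.80753326416016, 96.0373306274414), 5.224862575531006)
counter V 153.0 32.0
166 [138 139 143 145 143 137 133 131 136 141 142 140 137 137 149 161 164 160]
168 [138 140 143 145 143 145 160 181 199 197 200 192 172 142 137 155 162 159]
170 [140 144 144 149 179 212 225 227 225 196 215 221 201 196 158 143 156 157]
172 [146 147 152 203 211 158 128 134 175 209 170 171 147 136 163 123 109 119]
174 [148 147 183 206 125 110 121 125 133 178 210 126 122 122 113 129  90  82]
176 [150 154 210 151 104 122 128 129 168 214 228 148  99 131 104 118 115  85]
178 [150 161 215 120  96 121 127 135 205 219 228 154  95 128 100 104 126  91]
180 [149 171 225 128  83  97 107 148 211 220 228 135  95 127 103 102 129  98]
182 [147 175 231 186  93 104 103 169 218 226 210 108  99 131 102  96 129  99]
184 [141 168 219 207 166 132 125 167 229 221 142  97 114 128  98 103 128  98]
186 [141 158 213 186 177 200 193 193
[... 2417 characters left out ...]
01905822753906)
 tinlid (array([ 0.52206469, -0.3923147 ,  0.02229666]), np.float64(0.0009226808658025737)) [450.05357143 188.19642857]
side
 brown [ 0.9997 -0.5882  0.0296] 0.0034 [548. 260.]
 brown [ 0.4625 -0.0999  0.0448] 0.0006 [277. 252.]
 brown [ 1.0738 -0.5279  0.0561] 0.0061 [538. 239.]
 brown [ 0.6796 -0.0949  0.0372] 0.0005 [330. 220.]
 brown [ 1.2383 -0.4721  0.0483] 0.0085 [544. 207.]
 brown [0.6646 0.0969 0.0299] 0.0008 [284. 194.]
 brown [ 0.9869 -0.2002  0.0599] 0.0068 [423. 197.]
 brown [ 1.4603 -0.4139  0.0488] 0.0049 [550. 173.]
 brown [0.9593 0.2073 0.0583] 0.0112 [328. 149.]
 brown [1.063  0.2104 0.0565] 0.0088 [343. 145.]
 brown [1.1301 0.1863 0.0544] 0.0138 [360. 140.]
```

```bash
python3 - <<'E'
from vis import *; import pickle
S=pickle.load(open("s0.pkl","rb")); s=S["top"]
print("small",cast(s,(110.6,178.3),.07),"large",cast(s,(115.7,182.2),.036))
print("jar lid",cast(s,(409.5,184),.134),"base",cast(s,(400.3,187.5),.05))
w=cast(s,[(404,176),(412,192)],.136);print("wire1",w,np.degrees(np.arctan2(*(w[0]-w[1])[::-1])))
w=cast(s,[(413.5,176),(419,190)],.136);print("wire2",np.degrees(np.arctan2(*(w[0]-w[1])[::-1])))
def circle(c,z,rad):
    a=np.linspace(0,2*np.pi,60); return np.c_[c[0]+rad*np.cos(a),c[1]+rad*np.sin(a),0*a+z]
st=cast(s,(115.7,182.2),.036)[0]; j=cast(s,(409.5,184),.134)[0]; tn=(.522,-.392)
rk=np.array([.5176,-.3396]); ry=np.radians(-2); Rr=np.array([[np.cos(ry),-np.sin(ry)],[np.sin(ry),np.cos(ry)]])
out=[]
for n,(x0,y0,x1,y1),(u0,v0,u1,v1) in (("top",(90,155,150,210),(350,150,500,230)),("side",(185,140,235,190),(300,225,430,335))):
    im=S[n]["frame"][:,:,::-1]
    for (a,b,c,d) in ((x0,y0,x1,y1),(u0,v0,u1,v1)):
        k=min(400/(c-a),300/(d-b)); z=cv2.resize(im[b:d,a:c],None,fx=k,fy=k,interpolation=cv2.INTER_CUBIC)
        def dr(X,col,cl=True): cv2.polylines(z,[((proj(S[n],X)-[a,b]+.5)*k-.5).round().astype(np.int32)],cl,col,1)
        for zz,rr in ((.036,.035),(.053,.028),(.07,.021)): dr(circle(st,zz,rr),(0,0,255))
        dr(circle(j,.134,.029),(0,255,0));dr(circle(j,.05,.03),(0,255,0)); dr(circle(tn,.106,.0225),(255,255,0)); dr(circle(tn,.05,.0225),(255,255,0))
        dr(np.c_[rk+np.array([[-.055,-.14],[.055,-.14],[.055,.14],[-.055,.14]])@Rr.T,[.086]*4],(255,0,255))
        o=np.zeros((300,400,3),np.uint8);z=z[:300,:400];o[:z.shape[0],:z.shape[1]]=z;out.append(o)
cv2.imwrite("pics/fit.png",np.vstack([np.hstack(out[:2]),np.hstack(out[2:])]))
E
```

```text
small [[0.54949027 0.36002495]] large [[0.54788613 0.36017321]]
jar lid [[ 0.52523389 -0.29382348]] base [[ 0.53472097 -0.2996188 ]]
wire1 [[ 0.54216563 -0.28227933]
 [ 0.50753199 -0.29758065]] 23.83608358552666
wire2 18.39324188832081
```

View pics/fit.png

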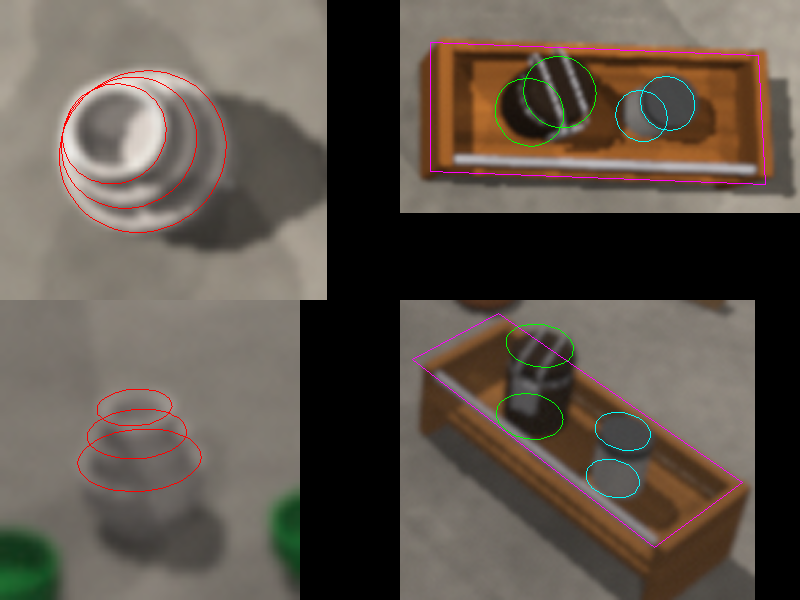

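The stack fits at (0.5485, 0.360). The jar needs a closer check before I grasp it, so I'll do the bowls first. The small bowl comes first, with a picture after its lift.

```bash
cat > rob.py <<'E'
from station import r
import numpy as np
HI=.36
def ori(xy,yaw=None):
    if yaw is None: yaw=np.degrees(np.arctan2(xy[1],xy[0]))+90
    return [180,0,yaw]
def down(xy,z,o,speed=.08):
    """Line down; corrects the residual (sag) by the sensed pose."""
    r.servo_line([*xy,z+.02],speed=.2); r.servo_line([*xy,z],speed=speed); r.wait(.15)
    e=np.array([*xy,z])-r.sense()["tcp_pos"]; r.servo_line(list(np.array([*xy,z])+e),speed=.03); r.wait(.15)
    print(" at",r.sense()["tcp_pos"].round(4),"err was",e.round(4))
def pick(xy,z,yaw=None,squeeze=15,lift=HI):
    o=ori(xy,yaw); r.reach([*xy,HI],o); down(xy,z,o); r.grab(squeeze); r.wait(.3); s=r.sense()
    print(" grip",round(s["opening"],4),round(s["gripper_force"],2),s["clock"])
    r.servo_line([*xy,z+.03],speed=.06); r.servo_line([*xy,lift],speed=.25)
    s=r.sense(); print(" lifted",round(s["opening"],4),s["contact_force"].round(2))
def place(xy,z,yaw=None):
    o=ori(xy,yaw); r.reach([*xy,HI],o); down(xy,z,o,.05); f=r.sense()["contact_force"]; r.let_go(); r.wait(.3)
    print(" placed force",f.round(2)); r.servo_line([*xy,z+.05],speed=.1); r.servo_line([*xy,HI],speed=.3)
    print(" clock",r.sense()["clock"])
def shot(n,f):
    import cv2; s=r.snapshot(n); cv2.imwrite(f,s["frame"][:,:,::-1]); return s
E
python3 - <<'E'
from rob import *
r.let_go()
pick((.5485,.360),.182+.0555,squeeze=12)
shot("top","pics/t1.png"); shot("side","pics/s1.png")
E
python3 -c "
import cv2,numpy as np
a=cv2.imread('pics/t1.png')[100:260,50:250];b=cv2.imread('pics/s1.png')[60:220,130:330]
c=cv2.imread('pics/top0.png')[160:210,375:435];d=cv2.imread('pics/side0.png')[230:280,325:385]
u=lambda i:cv2.resize(i,(400,300),interpolation=cv2.INTER_CUBIC)
cv2.imwrite('pics/v1.png',np.vstack([np.hstack([u(a),u(b)]),np.hstack([u(c),u(d)])]))"
```

```text
at [0.5484 0.36   0.2372] err was [-0.0001 -0.     -0.0004]
 grip 0.0417 11.99 4.3917
 lifted 0.0418 [ 0.48  0.15 -2.37]
```

View pics/v1.png

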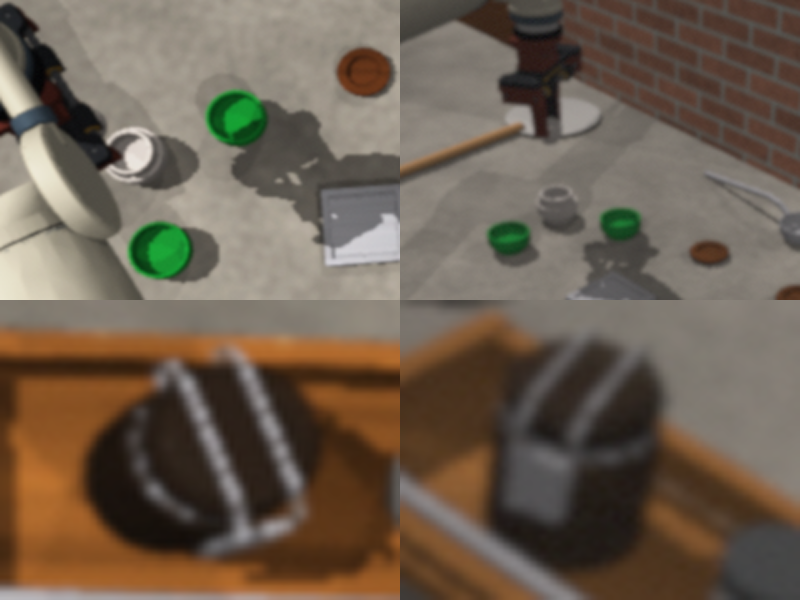

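The small bowl is held: opening is 41.8 mm, and the mid bowl stayed in the stack. In the jar zoom, the wires cross the lid at about 20° and their middle is near (410,183) in the top view and (352,245) in the side view. I'll place the small and mid bowls now and triangulate the jar.

```bash
python3 - <<'E'
from rob import *; from vis import *; import pickle
S=pickle.load(open("s0.pkl","rb"))
T=lambda P:[(375+x/6.667,160+(y-300)/6) for x,y in P]; D=lambda P:[(325+(x-400)/6.667,230+(y-300)/6) for x,y in P]
ang=lambda w:np.degrees(np.arctan2(*(w[0]-w[1])[::-1])).round(1)
for z in(.134,.138):
  print(z,[ang(cast(S["top"],T(w),z)) for w in([(172,385),(235,515)],[(238,365),(293,490)])],[ang(cast(S["side"],D(w),z)) for w in([(588,342),(520,415)],[(635,357),(578,430)])],
  cast(S["top"],T([(233,440)]),z),cast(S["side"],D([(580,390)]),z))
print("base",cast(S["top"],[(401.3,188.3)],.05),"side body bottom",cast(S["side"],D([(570,570)]),.05))
place((.6655,.097),.237-.034+.007)
pick((.5485,.360),.182+.0385,squeeze=12)
place((.680,-.095),.220-.017+.007)
E
```

```text
0.134 [np.float64(20.8), np.float64(18.6)] [np.float64(15.4), np.float64(18.3)] [[ 0.52668668 -0.29486193]] [[ 0.51671613 -0.30523981]]
0.138 [np.float64(20.8), np.float64(18.6)] [np.float64(15.4), np.float64(18.3)] [[ 0.52582977 -0.29353564]] [[ 0.51283711 -0.3080722 ]]
base [[ 0.53283566 -0.30186278]] side body bottom [[ 0.51063651 -0.3181398 ]]
 at [0.6655 0.0971 0.2101] err was [0.     0.0001 0.0001]
 placed force [-0.08  0.26 -1.27]
 clock 10.9667
 at [0.5485 0.3599 0.2203] err was [-0.0001 -0.0001 -0.0004]
 grip 0.0561 12.0 14.675
 lifted 0.0563 [-0.17 -0.53 -2.1 ]
 at [ 0.68  -0.095  0.21 ] err was [0. 0. 0.]
 placed force [ 0.37  0.16 -1.57]
 clock 21.6583
```

```bash
python3 - <<'E'
from rob import *
pick((.5485,.360),.182+.020,squeeze=15)
place((.4627,-.1005),.202+.007)
r.reach([.45,.2,.42],ori((.45,.2)))
shot("top","pics/t2.png"); shot("side","pics/s2.png")
for y in (18,198,-162): print(y,r.inverse_kinematics([.528,-.299,.36],[180,0,y]))
E
python3 -c "
import cv2,numpy as np
a=cv2.imread('pics/t2.png')[80:280,200:500];b=cv2.imread('pics/s2.png')[150:350,200:440]
cv2.imwrite('pics/v2.png',np.hstack([cv2.resize(a,(450,300),interpolation=2),cv2.resize(b,(350,300),interpolation=2)]))"
```

```text
at [0.5484 0.3599 0.2017] err was [-0.0001 -0.0001 -0.0003]
 grip 0.0695 15.0 25.9083
 lifted 0.0695 [-0.02  0.39 -3.37]
 at [ 0.4627 -0.1005  0.2089] err was [-0.      0.     -0.0001]
 placed force [ 0.73 -0.61 -1.64]
 clock 32.7833
18 [-3.27345033e+01  6.00591532e+00  7.41927520e+01 -2.54444375e-14
  9.98013327e+01  3.92654967e+01]
198 [ -32.73450334    6.00591532   74.19275198    0.           99.8013327
 -140.73450334]
-162 [ -32.73450334    6.00591532   74.19275198    0.           99.8013327
 -140.73450334]
```

View pics/v2.png

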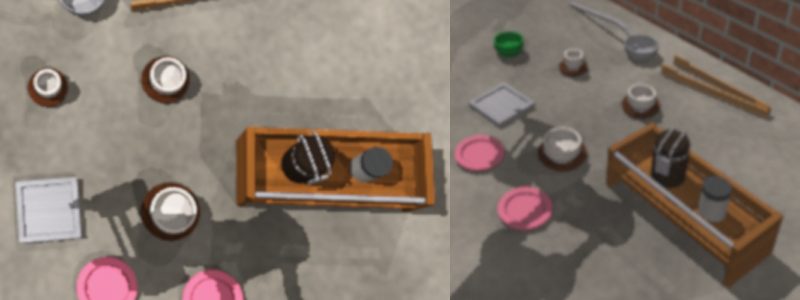

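The bowls stand in the small saucer at (47,83), the mid saucer at (167,77) and the large saucer at (172,211). The jar and tin haven't moved. The jar is next.

```bash
python3 - <<'E'
from rob import *
pick((.528,-.299),.267,yaw=18,squeeze=30,lift=.42)
shot("top","pics/t3.png"); shot("side","pics/s3.png")
E
python3 -c "
import cv2,numpy as np
a=cv2.imread('pics/t3.png')[80:280,250:550];b=cv2.imread('pics/s3.png')[100:350,200:500]
cv2.imwrite('pics/v3.png',np.hstack([cv2.resize(a,(450,300),interpolation=2),cv2.resize(b,(350,300),interpolation=2)]))"
```

```text
at [ 0.528  -0.2989  0.2666] err was [-0.0001  0.0001 -0.0005]
 grip 0.0595 30.0 38.225
 lifted 0.0595 [ 0.43  0.79 -4.57]
```

View pics/v3.png

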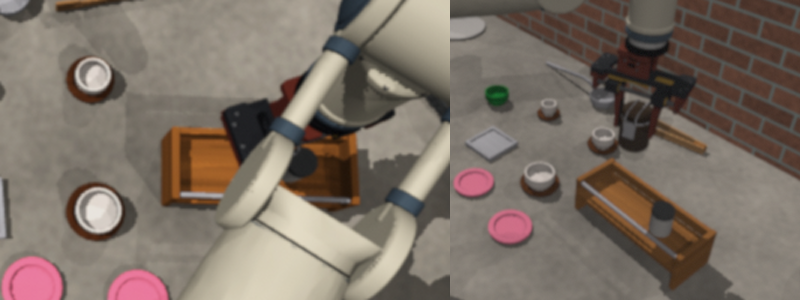

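The jar is held upright and clear of the rack, at about (637,128) in the side half, and the tin is untouched. Before placing it, I'll check how far the jar sits off-centre in the grip.

```bash
python3 - <<'E'
from rob import *; from vis import *
s=r.snapshot("side"); p=r.sense()["tcp_pos"]; base=p[2]-.2166   # jar underside
c=[p[0],p[1]]
im=s["frame"][:,:,::-1]; a,b,w,h=325,160,80,80
z=cv2.resize(im[b:b+h,a:a+w],None,fx=7,fy=7,interpolation=cv2.INTER_CUBIC)
t=np.linspace(0,2*np.pi,60)
for zz,R in((0,.03),(.058,.03),(.084,.029)):
    X=np.c_[c[0]+R*np.cos(t),c[1]+R*np.sin(t),0*t+base+zz]
    cv2.polylines(z,[((proj(s,X)-[a,b]+.5)*7).astype(np.int32)],True,(0,255,0),1)
cv2.imwrite("pics/v4.png",z); print(base)
u=np.radians(18); o=np.array([*c,base]); print(proj(s,[o,o+[.01*np.cos(u),.01*np.sin(u),0]]))
E
```

```text
0.19999525210214572
[[356.51280618 219.4661849 ]
 [358.2359127  217.21841694]]
```

View pics/v4.png

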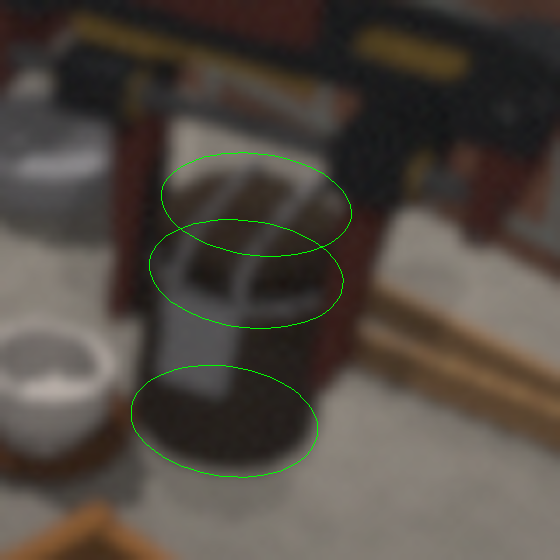

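The drawn outline matches the gripped jar within a few millimetres: the base reads slightly far and the lid slightly near. The tray has 10 mm of clearance, so I'll place it centred.

```bash
python3 - <<'E'
from rob import *
place((.4656,.0935),.2166+.008+.001,yaw=48)
r.reach([.3,.45,.42],ori((.3,.45)))
shot("top","pics/t5.png"); shot("side","pics/s5.png"); print(r.sense()["clock"])
E
python3 -c "
import cv2,numpy as np
a=cv2.imread('pics/t5.png')[100:260,190:350];b=cv2.imread('pics/s5.png')[150:350,200:440]
cv2.imwrite('pics/v5.png',np.hstack([cv2.resize(a,(440,440),interpolation=2),cv2.resize(b,(360,440),interpolation=2)]))"
```

```text
at [0.4656 0.0935 0.2256] err was [-0.     -0.     -0.0001]
 placed force [-0.66  0.64 -3.41]
 clock 45.0083
46.5833
```

View pics/v5.png

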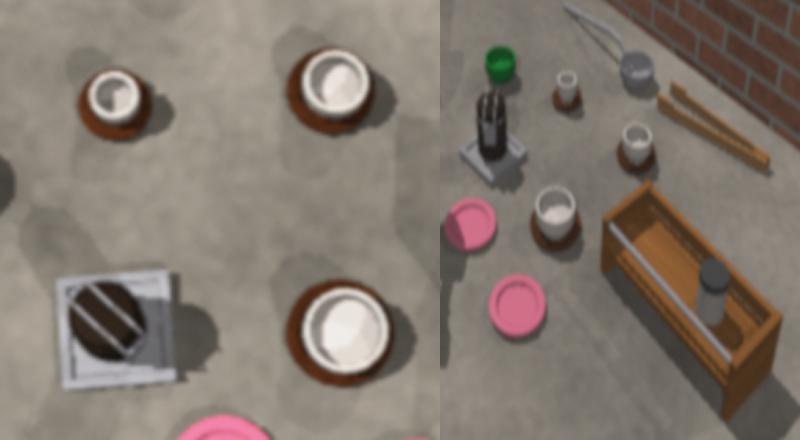

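The jar stands in the tray, with its lid at about (107,318) in the zoom. The bowls sit in their saucers, with rims at (115,97), (336,83) and (346,330). I'll check these offsets numerically.

```bash
python3 - <<'E'
from vis import *; import pickle
s=pickle.load(open("s0.pkl","rb"))["top"]
for n,(x,y),z,g in(("small",(115,97),.042,(.6655,.097)),("mid",(336,83),.042,(.68,-.095)),("large",(346,330),.042,(.4627,-.1005)),("jar",(107,319),.092,(.4656,.0935))):
    print(n,((cast(s,(190+x/2.75-.3,100+y/2.75-.3),z)[0]-g)*1000).round(1))
E
```

```text
small [-3.8 -3.2]
mid [-4.4 -1.8]
large [-2.5 -1.6]
jar [-3.3 -0.9]
```

```bash
python3 -c "
from station import r
r.wait(.3); print(r.hand_in())"
```

```text
the job is handed in; nothing more can be done
None
```

The job is handed in (no verdict came back): the three bowls stand in their own saucers, each within about 5 mm of centre in the last picture, the jar stands in the tray about 3 mm off centre, and the spice tin is still on the rack where it was.

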